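# Open the safety-capped bottle kept in the copper canister

## Robot

A 6-joint arm with a two-finger parallel gripper is mounted at the origin on the work surface. World frame = base frame: x ahead of the robot, y to its left, z up, the work surface at z = 0. Lengths are in m, angles in degrees, forces in N, time in s.
With the tool pointing down it reaches from about 0.375 to 0.9 m from the base axis. Payload 3.1 kg.
Tool frame: the origin (TCP) lies on the centre line of the jaws, within the pads' length; the fingertips stand 17 mm ahead of it and the grasp point (between the pads) lies 2 mm behind it; z points along the fingers, y is the line along which they close (so a half turn about z gives the same grasp; the last joint's range is limited). The gripper opens to 87 mm and grips with 3 to 60 N. Pads are 19 mm wide; open, the fingers measure 117 mm over their backs; the gripper's body (75 mm by 190 mm) begins 51 mm behind the grasp point.
Start: joints at [60.934, 30.224, 82.088, -0, 67.689, -10.227], TCP at [0.202, 0.592, 0.24] pointing down, gripper open.
Joint ranges: [-176.69, 176.69], [-43.24, 126.21], [12.49, 139.97], [-82, 262], [0, 151.66], [-163.58, 163.58]. Speed limits (degrees/s): [159.86, 159.86, 180, 180, 180, 180].

## Interface

Orientations are given as a 3x3 rotation matrix whose columns are the frame's x, y, z axes.
In Python, from rig import bot, imaging, finder gives the robot as it stands. The module is installed in compiled form; this text tells all that it offers.
- The arm moves only by the tool play_rows, never from a script. Its argument "motion" is a list that holds one entry, the list of rows, each a list of 6 numbers: the shift along the tool's x, y, z in parts of the range, where 1.0 means 80 cm, then the turn, a rotation vector about the tool's x, y, z in parts of the range, where 1.0 means 90 degrees. In form: [[[dx, dy, dz, wx, wy, wz], ...]]. A call has 1 to 8 rows; each row is the pose to reach, as a shift and turn from the pose commanded when the call began, along the tool's axes at that moment; what a row does not reach only later rows make up. A row lasts 1/12 s, in which the tool goes at most 41.7 mm and 7.16 degrees, less where a joint would pass 70% of its speed; a pose out of reach is approached as far as the arm can. A call with a gripper value outside its range is refused whole. "fingers" is the finger opening in m, from 0 to 0.087, set as the call begins (left out, the last holds). The fingers move at their own pace and stop on an object; the grip force is fixed at half the most. Time passes only in rows, so rows that repeat a pose let the fingers close. It gives the time, the measured TCP pose, the force, the opening and the grip force at its end, in the units of the state.
- bot.read_state(): the state, without advancing time (a new reading comes with each control period).
- imaging.capture(name): name is "scene" or "top" or "wrist"; returns a dict with "frame" (420x560x3 uint8, red, green, blue), "camera_matrix" (3x3 intrinsics, pixels), "R" (3x3) and "t" (3): a world point X has camera coordinates R X + t. Camera axes: x right, y down, z forward; pixel columns grow to the right and rows downward; lengths in m; the calibration is good to about 2 mm. A picture is of the moment at which its call begins. There is no depth.
- bot.hand_in(): hands the job in; it is judged then, once.
Trained networks look in the newest picture that a camera, given by its name, has taken for a name from the list of things; names that differ only in an ending like _2 or _b are one class to them, and where a whole thing is asked for, a point or a joint stands for the part that bears it (a point fixed in the world has none). Each returns a list of dicts, best first, with "confidence" (0 to 1); they miss things now and then, are a little off and sometimes report something else, mostly with a low value. They report only what shows in the picture. A call takes as long as a camera call. They do not tell look-alikes from the thing itself.
- finder.recognise(camera, name): "at" ([x, y, z] in m, in world coordinates, good to about 4 mm: the middle of the surface that is visible of it).
- finder.outline_of(camera, name): "pixels" (420x560 bool, what is visible of it).
The state is a dict: "time_s": time; "joint_positions": joint angles; "qvel": joint speeds; "tau": joint torques, N m; "position": TCP position; "tcp_rot": TCP orientation; "force": force on the tool from outside, world axes, zero at the start; "moment": the same for the moment, N m; "opening": opening from 0.0 (shut) to 1.0 (fully open); "grasp_force": force on a finger pad.
Only numpy, scipy, OpenCV 4.12 (cv2) and the standard library are available. Lean on these libraries where they do the work, as an engineer would, in place of code of your own. Each camera call takes 0.05 s, during which the arm holds its last target. There are 200 camera calls.

## Task

Tip the copper canister's loose lid up some 15 degrees by its tab, its far edge still resting on the rim, then lift it off and lay it gently, right way up, flat on the wooden board. Then press down the safety cap of the bottle inside, twist it anticlockwise until it is free, and lift it off. Finish while still gripping the cap, holding it still and roughly level straight above the bottle, about a hand's width (8 cm) higher than it sat; leave everything else where it stands.

Things in the scene. Friction and masses are not known exactly. Their poses are not given: they have to be found in the camera images.
- canister: Round copper-coloured aluminium canister, open-topped under its lid, fixed to the steel surface; outside 160 mm wide, inside 152 mm wide, rim 80 mm above its origin. Origin: centre of its underside, z up.
- lid: Loose copper-coloured lid (0.15 kg, 164 mm wide) resting on the rim by its weight. Origin: centre of its underside, the lower edge of a 6 mm high locating ring (144 mm wide) that hangs inside the rim; closed, it is 74 mm above the canister's origin. Seat face at z = 6 mm, flat top at z = 26 mm. Its only handle is an upright tab near the edge on its +x side. z up when closed.
- lid_tab (a point): Middle of the lid's tab, 58 mm from the lid's centre along the lid's +x and 41 mm above its origin. The tab is an upright plate: 10 mm thick along the lid's x, 36 mm wide along its y, from z = 26 mm (lid top) to 56 mm. Axes as the lid's.
- lid_heel (a point): Point on the lid's outer edge across from the tab, 82 mm from its centre along -x, at the seat face (z = 6 mm): the point about which the closed lid tips when the tab is raised. Axes as the lid's.
- cap_top (a point): Centre of the cap's top face, 30 mm above the cap's origin. Axes as the cap's: closed, its x agrees with the bottle's x within 0.08 rad. The cap has a spring under it: about 6 N at rest, 1 N more per mm pressed, hard bottom at 6.5 mm. It can shift 1 to 2 mm sideways on the neck.
- board: Bare wooden board, 220 x 220 x 16 mm, fixed. Origin: centre of its underside; its top is at z = 16 mm. The lid laid flat on it has its origin at 16 mm.
- bottle: Amber bottle with a white neck standing fixed inside the canister, roughly in its middle, 4 mm above the canister's origin; it can neither turn nor lift. 62 mm wide to 40 mm above its origin, then shoulders rising to 48 mm under the cap. Origin: centre of its underside, z up.
- cap: White ribbed push-and-turn safety cap, 60 mm wide, 30 mm tall, 35 g. Origin: centre of its lower rim; closed, it is 56 mm above the bottle's origin. Locked by lugs: press it down 4 mm or more, then, still pressed, turn it anticlockwise seen from above; otherwise it is blocked. From 37 degrees of turn it is free to lift; a stop comes at about 84 degrees, so 60 is best.
- cruet_tall: Bystander, loose: glass cruet with a round stopper, 64 mm wide, 160 mm tall. Origin: centre of its underside.
- cruet_short: Bystander, loose: glass cruet with a round stopper, 64 mm wide, 135 mm tall. Origin: centre of its underside.
- bowl: Bystander, loose: white ceramic bowl painted with blue flowers, 144 mm wide, 58 mm tall. Origin: centre of its underside.
- honey_dipper: Bystander, loose: wooden honey dipper lying along its own x on a small rest, 170 mm long, 30 mm wide, 27 mm tall. Origin: centre of its underside.
- snap_box: Bystander, loose: closed snap-top plastic box, 112 x 146 x 64 mm. Origin: centre of its underside.
- pepper_mill: Bystander, loose: dark wooden pepper mill, 52 mm wide, 127 mm tall. Origin: centre of its underside.
- mug: Bystander, loose: white mug, 80 mm wide, 90 mm tall. Origin: centre of its underside.
Things that resemble listed ones, but are neither listed nor needed, are in the scene too. What is shaped like the lid but green, red or yellow is not meant.

How it is judged (in metres and radians):
On the way, in this order (a step that is already met when the one before it is completed fails the run):
1. the lid is tipped up by at least 10 degrees with its far edge still within 20 mm of the canister's rim (angle between lid's own z axis and vertical above 0.175 rad and z of lid_heel in the frame of canister below 0.1 m and horizontal distance between lid and canister below 0.05 m and contact force between the fingers and lid above 0.3 N), for 0.05 s.
2. the lid lies flat on the board, released (x of lid in the frame of board between -0.09 and 0.09 m and y of lid in the frame of board between -0.09 and 0.09 m and height (world z) of lid between 0.01 and 0.022 m and angle between lid's own z axis and vertical below 0.06 rad and linear speed of lid below 0.03 m/s and contact force between the fingers and lid below 0.1 N), for 0.2 s.
3. the cap is pressed down at least 3 mm on the bottle (z of cap in the frame of bottle below 0.053 m and horizontal distance between cap and bottle below 0.006 m and contact force between the fingers and cap above 0.3 N), for 0.05 s.
4. the cap is twisted at least 30 degrees from locked while still on the bottle (angle between the x axis of cap and the x axis of bottle, either way round above 0.52 rad and z of cap in the frame of bottle below 0.068 m and horizontal distance between cap and bottle below 0.008 m), for 0.05 s.
At the end, for the whole second after the job is handed in: Cap held still in the grip, tilt under 20 degrees, 40 to 160 mm above its closed height, within 40 mm of the bottle's axis, touching nothing else; lid released, right way up and flat (0.06 rad) on the board, centre within 90 mm of the board's along each side (all of step 2 and z of cap in the frame of bottle between 0.096 and 0.216 m and horizontal distance between cap and bottle below 0.04 m and angle between cap's own z axis and vertical below 0.35 rad and linear speed of cap below 0.03 m/s and contact force between the fingers and cap above 1 N and contact force between cap and bottle below 0.05 N and contact force between cap and canister below 0.05 N and contact force between cap and lid below 0.05 N); the arm keeps its last pose, push and grip.
It fails at once if the lid is dropped (falls freely faster than 0.7 m/s, about 25 mm of fall) (linear speed of lid above 0.7 m/s and contact force between the fingers and lid below 0.05 N).
It fails at once if a bystander is moved more than 30 mm or tipped over (distance of any of cruet_tall, cruet_short, bowl, honey_dipper, snap_box, pepper_mill, mug from where it was at the start of the episode above 0.03 m or angle between any of cruet_tall, cruet_short, bowl, snap_box, pepper_mill, mug's own z axis and vertical above 0.5 rad).
It also fails if it takes over 61 s, if anything falls off the work surface, if the arm or the gripper's body presses on something with over 40 N, if the wrist force passes 120 N, or if a joint passes its speed limit or range.

## Working session

There is one attempt and no reset: what is moved stays moved. The work goes in short steps, Python scripts to look and compute and a tool call to move; the robot and the scene stay as the last step left them, time stands still between calls to the robot, and variables do not carry over. Pictures are saved under pics/ and viewed, at most 10 in all, crops included, and the job is handed in when it is done.

Besides the shell and the picture viewer there is one more tool, called after "Emit:" by a JSON object that holds its "method" and its "body", one argument or row to a line. play_rows: Moves the arm, as the interface text tells. Its arguments: {"type":"object","properties":{"motion":{"type":"array"},"fingers":{"type":"number"}},"required":["motion"]}

```bash
mkdir -p pics
python3 - <<'E'
from rig import bot, imaging, finder
import cv2,numpy as np
s=bot.read_state(); print({k:np.round(v,3).tolist() for k,v in s.items()})
for c in("scene","top"):
    d=imaging.capture(c); cv2.imwrite(f"pics/{c}0.png",d["frame"][:,:,::-1])
    print(c,np.round(d["camera_matrix"],1).tolist(),np.round(d["R"],3).tolist(),np.round(d["t"],3).tolist())
    for n in("canister","lid","lid_tab","board","cap_top","bowl","cruet_tall","cruet_short","mug","pepper_mill","snap_box","honey_dipper"):
        print(n,[(np.round(r["at"],3).tolist(),round(r["confidence"],2)) for r in finder.recognise(c,n)[:4]])
E
```

```text
{'time_s': 0.0, 'joint_positions': [60.934, 30.279, 82.157, -0.002, 67.689, -10.226], 'qvel': [0.076, -0.06, -0.124, 0.074, 0.055, -0.048], 'tau': [0.0, -44.004, -17.66, 0.063, 0.058, -0.0], 'position': [0.201, 0.591, 0.239], 'tcp_rot': [[-0.946, 0.323, -0.001], [0.323, 0.946, -0.002], [0.0, -0.002, -1.0]], 'force': [0.639, -0.63, 0.076], 'moment': [-0.017, 0.007, 0.017], 'grasp_force': 0.0, 'opening': 0.998}
scene [[466.2, 0.0, 278.1], [0.0, 466.2, 205.4], [0.0, 0.0, 1.0]] [[0.614, 0.789, 0.01], [0.545, -0.414, -0.729], [-0.571, 0.453, -0.684]] [-0.334, -0.214, 1.696]
canister [([0.591, -0.198, 0.038], 0.71)]
lid [([0.534, -0.167, 0.1], 0.9), ([0.289, -0.199, 0.024], 0.83), ([0.294, -0.422, 0.028], 0.74), ([0.743, 0.29, 0.029], 0.73)]
lid_tab [([0.746, 0.29, 0.026], 0.94), ([0.533, -0.168, 0.098], 0.77), ([0.294, -0.418, 0.032], 0.77), ([0.294, -0.2, 0.028], 0.62)]
board [([0.517, 0.172, 0.016], 0.76)]
cap_top []
bowl [([0.469, 0.464, 0.04], 0.62)]
cruet_tall [([0.631, -0.398, 0.076], 0.64), ([0.537, -0.164, 0.103], 0.49), ([0.469, 0.465, 0.034], 0.38)]
cruet_short [([0.762, -0.21, 
[... 380 characters left out ...]
ter [([0.472, -0.094, 0.023], 0.57)]
lid [([0.735, 0.292, 0.024], 0.91), ([0.283, -0.19, 0.025], 0.87), ([0.28, -0.414, 0.029], 0.87), ([0.524, -0.159, 0.102], 0.72)]
lid_tab [([0.282, -0.414, 0.028], 0.94), ([0.735, 0.291, 0.023], 0.93), ([0.522, -0.16, 0.101], 0.87), ([0.282, -0.191, 0.027], 0.8)]
board [([0.504, 0.185, 0.017], 0.69), ([0.522, -0.161, 0.103], 0.33)]
cap_top []
bowl [([0.488, 0.452, 0.027], 0.67)]
cruet_tall [([0.608, -0.378, 0.082], 0.71), ([0.522, -0.16, 0.099], 0.6)]
cruet_short [([0.737, -0.195, 0.068], 0.7)]
mug [([0.467, -0.44, 0.032], 0.89)]
pepper_mill [([0.611, 0.402, 0.101], 0.65)]
snap_box [([0.744, 0.023, 0.065], 0.6)]
honey_dipper [([0.504, -0.0, 0.015], 0.49)]
```

View pics/top0.png

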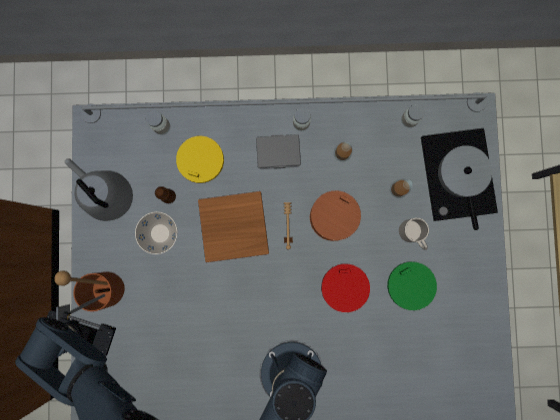

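View pics/scene0.png

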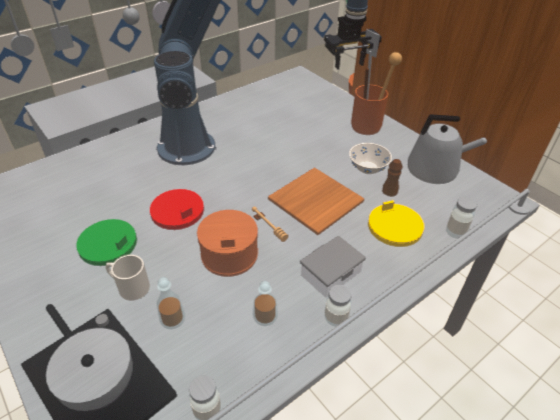

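The top view shows the copper lid at about pixel (335,215) with its tab at (344,199), pointing about −29° in world yaw. The board is at (233,227), and the red, green and yellow decoys are elsewhere. The scene view agrees: canister at (228,242), dipper between canister and board, snap box behind.

```bash
cat > h.py <<'E'
from rig import bot, imaging, finder
import cv2, numpy as np
from scipy.spatial.transform import Rotation as Ro
def down(yaw):  # tool z down, tool y at world yaw (deg)
    a=np.radians(yaw); y=np.array([np.cos(a),np.sin(a),0]); z=np.array([0,0,-1.]); return np.c_[np.cross(y,z),y,z]
def delta(p,R,p0=None,R0=None):
    s=bot.read_state(); p0=np.array(s["position"]) if p0 is None else p0; R0=np.array(s["tcp_rot"]) if R0 is None else R0
    return np.round(R0.T@(np.array(p)-p0),4).tolist()+np.round(Ro.from_matrix(R0.T@R).as_rotvec(degrees=True),2).tolist()
def ray(d,uv,z):  # pixel(s) to world at height z
    K,R,t=(np.array(d[k]) for k in("camera_matrix","R","t"))
    uv=np.atleast_2d(uv); v=np.c_[uv,np.ones(len(uv))]@np.linalg.inv(K).T@R; c=-R.T@t
    return c+v*((z-c[2])/v[:,2])[:,None]
def show(s=None):
    s=s or bot.read_state()
    for k in("time_s","position","tcp_rot","force","opening","grasp_force"): print(k,np.round(s[k],4).tolist())
E
python3 - <<'E'
from h import *
print(delta([.50,-.15,.34],down(-29)))
d=imaging.capture("top")
for n in("lid","board"):
    for r in finder.outline_of("top",n)[:5]:
        ys,xs=np.where(r["pixels"]); c=[xs.mean(),ys.mean()]
        z=.10 if n=="lid" else .016
        print(n,r["confidence"],len(xs),c,ray(d,c,z), cv2.minAreaRect(np.c_[xs,ys].astype(np.float32)))
E
```

```text
[-0.5217, -0.6055, -0.1005, -0.0, -0.0, 100.16]
lid 0.93 1787 [np.float64(199.98489087856743), np.float64(158.77783995523222)] [[0.72163849 0.28111591 0.1       ]] ((200.0, 159.5), (47.0, 46.0), 90.0)
lid 0.91 1872 [np.float64(345.2264957264957), np.float64(287.23237179487177)] [[ 0.28815062 -0.18182279  0.1       ]] ((345.0, 287.0), (48.0, 48.0), 90.0)
lid 0.69 1855 [np.float64(411.97574123989216), np.float64(285.2043126684636)] [[ 0.28860541 -0.39762713  0.1       ]] ((412.0384216308594, 285.30767822265625), (48.2589225769043, 47.4268684387207), 56.3099365234375)
lid 0.63 2020 [np.float64(335.4009900990099), np.float64(214.7589108910891)] [[ 0.52376716 -0.15874305  0.1       ]] ((335.5, 215.0), (50.0, 49.0), 90.0)
board 0.69 4119 [np.float64(232.88079630978393), np.float64(225.9980577810148)] [[0.50104451 0.18522926 0.016     ]] ((232.7100372314453, 226.27694702148438), (64.71269989013672, 64.88514709472656), 82.56858825683594)
```

The manual's scale: shifts go in shares of 80 cm and turns go in shares of 90 degrees. Converting my numbers, -0.3 m / 0.8 = -0.375, -0.26 m / 0.8 = -0.325, 50 degrees / 90 = 0.5556.

Emit:
{"method": "play_rows", "body": {
  "motion": [
    [[-0.325,-0.375,-0.125,0,0,0.5556],[-0.325,-0.375,-0.125,0,0,0.5556],[-0.325,-0.375,-0.125,0,0,0.5556],[-0.325,-0.375,-0.125,0,0,0.5556],[-0.325,-0.375,-0.125,0,0,0.5556],[-0.325,-0.375,-0.125,0,0,0.5556],[-0.325,-0.375,-0.125,0,0,0.5556],[-0.325,-0.375,-0.125,0,0,0.5556]]
  ]
}}

```text
time_s: 2.12
position: [0.3235, 0.2903, 0.3217]
tcp_rot: [[-0.358, 0.934, 0.001], [0.934, 0.358, 0.0], [0.0, 0.001, -1.0]]
force: [1.0, -0.1, -0.0]
opening: 1.001
grasp_force: 0.0
```

Run:
```python
from h import *
show();print(delta([.50,-.15,.34],down(-29)))
```

```text
time_s 2.1167
position [0.3235, 0.2903, 0.3217]
tcp_rot [[-0.3576, 0.9339, 0.0008], [0.9339, 0.3576, 0.0003], [0.0, 0.0009, -1.0]]
force [0.9798, -0.1233, -0.0004]
opening 1.0005
grasp_force 0.0
[-0.4743, 0.0074, -0.0183, 0.05, -0.02, 49.95]
```

In the tool's units: -0.474 m / 0.8 = -0.5925, -0.018 m / 0.8 = -0.0225, 50 degrees / 90 = 0.5556.

Emit:
{"method": "play_rows", "body": {
  "motion": [
    [[-0.5925,0.0088,-0.0225,0,0,0.5556],[-0.5925,0.0088,-0.0225,0,0,0.5556],[-0.5925,0.0088,-0.0225,0,0,0.5556],[-0.5925,0.0088,-0.0225,0,0,0.5556],[-0.5925,0.0088,-0.0225,0,0,0.5556],[-0.5925,0.0088,-0.0225,0,0,0.5556],[-0.5925,0.0088,-0.0225,0,0,0.5556],[-0.5925,0.0088,-0.0225,0,0,0.5556]]
  ]
}}

```text
time_s: 2.78
position: [0.4484, -0.019, 0.3341]
tcp_rot: [[0.487, 0.874, 0.001], [0.874, -0.487, 0.0], [0.001, 0.001, -1.0]]
force: [0.8, 0.3, -0.8]
opening: 0.997
grasp_force: 0.0
```

Emit:
{"method": "play_rows", "body": {
  "motion": [
    [[-0.175,0.0088,0,0,0,0],[-0.175,0.0088,0,0,0,0],[-0.175,0.0088,0,0,0,0],[-0.175,0.0088,0,0,0,0],[-0.175,0.0088,0,0,0,0],[-0.175,0.0088,0,0,0,0]]
  ]
}}

```text
time_s: 3.28
position: [0.3865, -0.1434, 0.3337]
tcp_rot: [[0.485, 0.875, 0.001], [0.875, -0.485, 0.0], [0.001, 0.0, -1.0]]
force: [0.2, 0.1, 0.7]
opening: 1.0
grasp_force: 0.0
```

Run:
```python
from h import *
d=imaging.capture("wrist"); cv2.imwrite("pics/w1.png",d["frame"][:,:,::-1]); np.save("w1.npy",d,allow_pickle=True)
show(); print(-np.array(d["R"]).T@d["t"])
```

```text
time_s 3.3333
position [0.3867, -0.1425, 0.3337]
tcp_rot [[0.4831, 0.8755, 0.0005], [0.8755, -0.4831, 0.0006], [0.0007, 0.0001, -1.0]]
force [-0.3634, 0.7612, -0.5649]
opening 0.997
grasp_force 0.0
[ 0.41733393 -0.08394288  0.47858304]
```

View pics/w1.png

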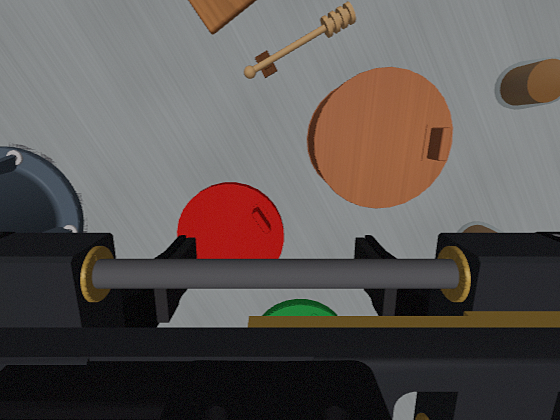

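The wrist view shows the copper lid, with its top-face circle centred near (385,138) and the tab at about (437,144), right of centre and roughly along the tool's y. Next is an enlarged crop.

Run:
```python
from h import *
d=np.load("w1.npy",allow_pickle=True).item(); f=d["frame"]
cv2.imwrite("pics/w1c.png",cv2.resize(f[55:220,295:470,::-1],None,fx=3.6,fy=3.6,interpolation=cv2.INTER_CUBIC))
g=cv2.cvtColor(f,cv2.COLOR_RGB2HSV)
m=((g[...,0]<15)&(g[...,1]>90)&(g[...,2]>130)).astype(np.uint8); m[:55]=0;m[220:]=0;m[:,:300]=0;m[:,470:]=0
n,l,st,c=cv2.connectedComponentsWithStats(m); i=1+st[1:,4].argmax()
k=max(cv2.findContours((l==i).astype(np.uint8),0,1)[0],key=len); e=cv2.fitEllipse(k); print(e,ray(d,e[0],.10))
h=max(cv2.minEnclosingCircle(k)[1],0);print(h)
```

```text
((382.996337890625, 137.1217498779297), (132.5012969970703, 144.42410278320312), 37.870697021484375) [[ 0.52347513 -0.15437253  0.1       ]]
72.88703155517578
```

View pics/w1c.png

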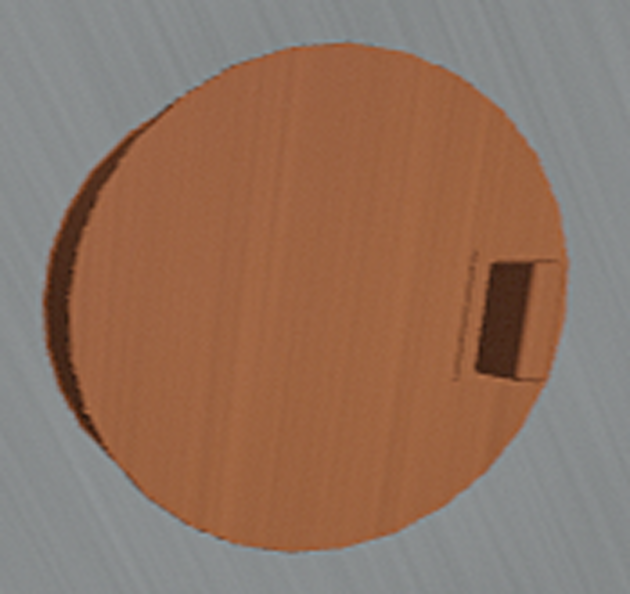

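The crop shows the tab's top face with corners (533,262), (560,262), (545,380) and (517,378). Its dark inner face has its base from (490,263) to (477,372).

Run:
```python
from h import *
d=np.load("w1.npy",allow_pickle=True).item()
P=lambda u,z: ray(d,np.array([295,55])+np.array(u)/3.6,z)
t=P([(533,262),(560,262),(545,380),(517,378)],.130); b=P([(490,263),(477,372)],.10); c=P([(317,296)],.10)[0]
print(t,b,c); tc=t.mean(0)
w=(t[0]+t[1]-t[2]-t[3])[:2]; print("width",np.hypot(*w)/2,"yaw from width",np.degrees(np.arctan2(w[1],w[0]))-90, "thick",np.hypot(*(t[0]-t[1])[:2]))
w=(b[0]-b[1])[:2]; print("base w",np.hypot(*w),np.degrees(np.arctan2(w[1],w[0]))-90)
v=(tc-c)[:2]; print("tab-centre",np.hypot(*v),np.degrees(np.arctan2(v[1],v[0])))
```

```text
[[ 0.57553861 -0.17116884  0.13      ]
 [ 0.58258758 -0.17508355  0.13      ]
 [ 0.56580518 -0.20580074  0.13      ]
 [ 0.55853467 -0.20106713  0.13      ]] [[ 0.57684321 -0.17219811  0.1       ]
 [ 0.55981258 -0.20284505  0.1       ]] [ 0.52348861 -0.15451185  0.1       ]
width 0.03469781465581094 yaw from width -29.134763415386978 thick 0.008063051632208471
base w 0.03506103968996257 -29.06110136722281
tab-centre 0.057976987220410184 -35.622463443367906
```

Run:
```python
from h import *
print(delta([.571,-.188,.18],down(-29.1))); print(delta([.571,-.188,.122],down(-29.1)))
```

```text
[0.0491, 0.1833, 0.1538, 0.01, -0.04, 0.21]
[0.0491, 0.1833, 0.2118, 0.01, -0.04, 0.21]
```

In the tool's units: 0.183 m / 0.8 = 0.2288, 0.154 m / 0.8 = 0.1925, 0.2 degrees / 90 = 0.0022.

Emit:
{"method": "play_rows", "body": {
  "motion": [
    [[0.0613,0.2288,0.1925,0,0,0.0022],[0.0613,0.2288,0.1925,0,0,0.0022],[0.0613,0.2288,0.1925,0,0,0.0022],[0.0613,0.2288,0.1925,0,0,0.0022],[0.0613,0.2288,0.1925,0,0,0.0022],[0.0613,0.2288,0.1925,0,0,0.0022],[0.0613,0.2288,0.1925,0,0,0.0022],[0.0613,0.2288,0.1925,0,0,0.0022]]
  ],
  "fingers": 0.06
}}

```text
time_s: 4.0
position: [0.5712, -0.1858, 0.1768]
tcp_rot: [[0.482, 0.876, -0.004], [0.876, -0.482, 0.003], [0.0, -0.005, -1.0]]
force: [-0.6, 0.2, -0.3]
opening: 0.692
grasp_force: 0.0
```

Run:
```python
from h import *
show();print(delta([.571,-.188,.122],down(-29.1)))
d=imaging.capture("wrist"); cv2.imwrite("pics/w2.png",d["frame"][:,:,::-1])
```

```text
time_s 4.0
position [0.5712, -0.1858, 0.1768]
tcp_rot [[0.4825, 0.8759, -0.0043], [0.8759, -0.4825, 0.0027], [0.0003, -0.0051, -1.0]]
force [-0.6297, 0.186, -0.302]
opening 0.6915
grasp_force 0.0
[-0.0021, 0.0012, 0.0548, -0.29, -0.02, 0.25]
```

View pics/w2.png

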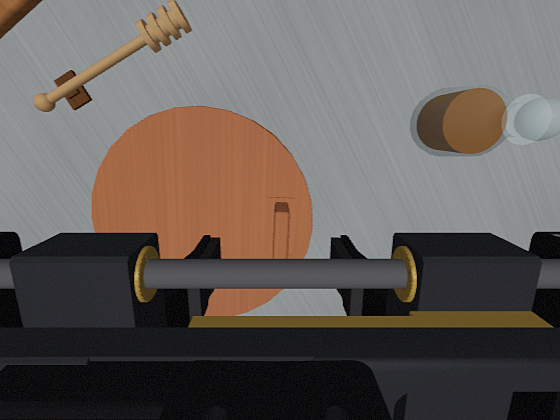

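The tab (column 281) sits centred between the fingers (about 210 and 340) and runs parallel to the pads. I'll descend and close.

In the tool's units: 0.055 m / 0.8 = 0.0688, 0.045 m / 0.8 = 0.0563.

Emit:
{"method": "play_rows", "body": {
  "motion": [
    [[-0.0013,0.0013,0.0313,0,0,0],[-0.0013,0.0013,0.0563,0,0,0],[-0.0013,0.0013,0.0688,0,0,0],[-0.0013,0.0013,0.0688,0,0,0],[-0.0013,0.0013,0.0688,0,0,0]]
  ]
}}

```text
time_s: 4.47
position: [0.5709, -0.1891, 0.1258]
tcp_rot: [[0.485, 0.875, 0.001], [0.875, -0.485, -0.0], [0.0, 0.001, -1.0]]
force: [-0.3, 1.3, 1.3]
opening: 0.688
grasp_force: 0.0
```

Emit:
{"method": "play_rows", "body": {
  "motion": [
    [[0,0,0,0,0,0],[0,0,0,0,0,0],[0,0,0,0,0,0],[0,0,0,0,0,0],[0,0,0,0,0,0],[0,0,0,0,0,0],[0,0,0,0,0,0],[0,0,0,0,0,0]]
  ],
  "fingers": 0
}}

```text
time_s: 5.13
position: [0.571, -0.1896, 0.1246]
tcp_rot: [[0.485, 0.874, -0.0], [0.874, -0.485, 0.0], [0.0, -0.0, -1.0]]
force: [-0.6, -0.0, 0.1]
opening: 0.168
grasp_force: 0.0
```

Run:
```python
from h import *
show()
# heel relative to lid_tab point, in tool frame (y=lid x, z=down): grasp depth from TCP z
s=bot.read_state(); p=np.array(s["position"]); R0=np.array(s["tcp_rot"])
heel_t=np.array([0,-(.058+.082), p[2]-.080])  # tool coords of heel
for a in (4,8,12,15,16):
    for sg in (1,):
        R=Ro.from_rotvec([sg*a,0,0],degrees=True).as_matrix()
        q=heel_t-R@heel_t
        print(a,np.round(q,4), "world dz",np.round((R0@q)[2],4))
```

```text
time_s 5.1333
position [0.571, -0.1896, 0.1246]
tcp_rot [[0.4854, 0.8743, -0.0001], [0.8743, -0.4854, 0.0001], [0.0, -0.0001, -1.0]]
force [-0.604, -0.0118, 0.1204]
opening 0.1683
grasp_force 0.0
4 [0.     0.0028 0.0099] world dz -0.0099
8 [0.     0.0048 0.0199] world dz -0.0199
12 [0.     0.0062 0.0301] world dz -0.0301
15 [0.     0.0068 0.0378] world dz -0.0378
16 [0.     0.0069 0.0403] world dz -0.0403
```

Emit:
{"method": "play_rows", "body": {
  "motion": [
    [[0,0,0,0,0,0],[0,0,0,0,0,0],[0,0,0,0,0,0],[0,0,0,0,0,0]]
  ],
  "fingers": 0
}}

```text
time_s: 5.47
position: [0.5711, -0.1896, 0.1246]
tcp_rot: [[0.485, 0.874, 0.0], [0.874, -0.485, -0.0], [0.0, 0.0, -1.0]]
force: [0.2, -0.2, 0.5]
opening: 0.109
grasp_force: 29.9
```

In the tool's units: -0.0347 m / 0.8 = -0.0434, -0.0292 m / 0.8 = -0.0365, -15 degrees / 90 = -0.1667.

Emit:
{"method": "play_rows", "body": {
  "motion": [
    [[0,-0.0026,-0.0076,-0.0278,0,0],[0,-0.0055,-0.015,-0.0556,0,0],[0,-0.0089,-0.0224,-0.0833,0,0],[0,-0.0124,-0.0295,-0.1111,0,0],[0,-0.0163,-0.0365,-0.1389,0,0],[0,-0.0205,-0.0434,-0.1667,0,0],[0,-0.0205,-0.0434,-0.1667,0,0],[0,-0.0205,-0.0434,-0.1667,0,0]]
  ]
}}

```text
time_s: 6.13
position: [0.5562, -0.1813, 0.1594]
tcp_rot: [[0.485, 0.845, 0.225], [0.874, -0.469, -0.125], [-0.0, 0.258, -0.966]]
force: [0.0, 0.4, -1.3]
opening: 0.112
grasp_force: 29.9
```

Run:
```python
from h import *
show()
d=imaging.capture("scene"); cv2.imwrite("pics/s2.png",cv2.resize(d["frame"][150:320,130:360,::-1],None,fx=3,fy=3))
```

```text
time_s 6.1333
position [0.5562, -0.1813, 0.1594]
tcp_rot [[0.4852, 0.8449, 0.2252], [0.8744, -0.4688, -0.125], [-0.0001, 0.2576, -0.9663]]
force [0.0474, 0.4035, -1.3417]
opening 0.1124
grasp_force 29.934
```

View pics/s2.png

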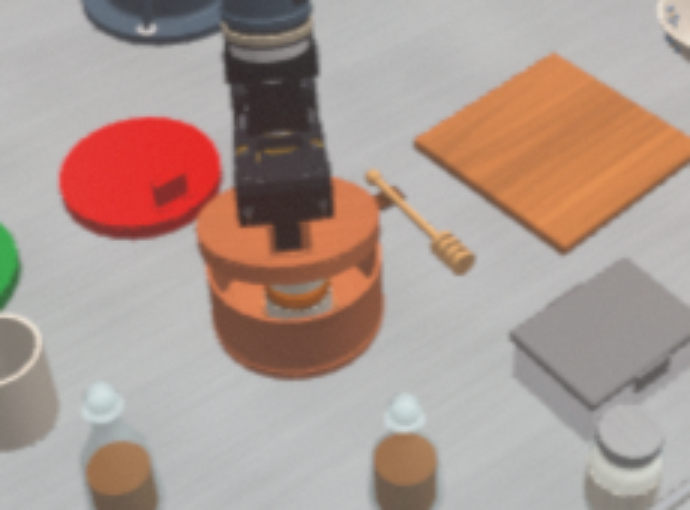

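The lid is tipped about 15° with its heel on the rim, and the cap shows inside. Next is lift, level and carry.

Run:
```python
from h import *
s=bot.read_state(); R=np.array(s["tcp_rot"]); p=np.array(s["position"])
print(delta(p+[0,0,.06],R)); print(delta([.571,-.19,.26],down(-29.1)))
p1,R1=np.array([.571,-.19,.26]),down(-29.1)
print(delta([.557,.195,.2],down(10),p1,R1))
```

```text
[-0.0, 0.0155, -0.058, 0.0, 0.0, 0.0]
[-0.0004, 0.0419, -0.093, 14.95, -0.01, 0.06]
[0.3296, -0.1995, 0.06, 0.0, 0.0, -39.1]
```

In the tool's units: -0.093 m / 0.8 = -0.1163, -0.058 m / 0.8 = -0.0725, 15 degrees / 90 = 0.1667.

Emit:
{"method": "play_rows", "body": {
  "motion": [
    [[0,0.0063,-0.025,0,0,0],[0,0.0131,-0.0488,0,0,0],[0,0.0194,-0.0725,0,0,0],[0,0.0313,-0.0875,0.0444,0,0],[0,0.0413,-0.1025,0.0889,0,0],[0,0.0488,-0.1125,0.1333,0,0],[0,0.0525,-0.1163,0.1667,0,0],[0,0.0525,-0.1163,0.1667,0,0]]
  ]
}}

```text
time_s: 6.85
position: [0.5746, -0.192, 0.2611]
tcp_rot: [[0.486, 0.874, 0.004], [0.874, -0.486, -0.002], [-0.0, 0.004, -1.0]]
force: [1.1, -0.5, -1.8]
opening: 0.11
grasp_force: 29.9
```

In the tool's units: 0.245 m / 0.8 = 0.3063, 0.22 m / 0.8 = 0.275, -30 degrees / 90 = -0.3333.

Emit:
{"method": "play_rows", "body": {
  "motion": [
    [[0.0313,-0.0188,0,0,0,-0.0333],[0.0725,-0.0438,0,0,0,-0.0778],[0.1125,-0.0688,0,0,0,-0.1222],[0.1538,-0.0938,0,0,0,-0.1667],[0.195,-0.1188,0,0,0,-0.2111],[0.235,-0.1425,0,0,0,-0.2556],[0.275,-0.1675,0.0125,0,0,-0.3],[0.3063,-0.1863,0.0188,0,0,-0.3333]]
  ]
}}

```text
time_s: 7.52
position: [0.5581, 0.0997, 0.2436]
tcp_rot: [[-0.021, 1.0, -0.002], [1.0, 0.021, 0.001], [0.001, -0.002, -1.0]]
force: [0.1, -0.7, -1.3]
opening: 0.111
grasp_force: 29.9
```

Run:
```python
from h import *
show(); print(delta([.557,.195,.14],down(10)))
```

```text
time_s 7.5167
position [0.5581, 0.0997, 0.2436]
tcp_rot [[-0.021, 0.9998, -0.0019], [0.9998, 0.021, 0.0008], [0.0009, -0.0019, -1.0]]
force [0.1142, -0.7212, -1.2885]
opening 0.1113
grasp_force 29.9365
[0.0952, 0.0011, 0.1037, -0.1, -0.06, -8.79]
```

In the tool's units: 0.104 m / 0.8 = 0.13, 0.001 m / 0.8 = 0.0013, -9 degrees / 90 = -0.1.

Emit:
{"method": "play_rows", "body": {
  "motion": [
    [[0.0313,0,0.025,0,0,-0.0333],[0.0625,0,0.0563,0,0,-0.0667],[0.0938,0.0013,0.0875,0,0,-0.1],[0.1188,0.0013,0.1125,0,0,-0.1],[0.1188,0.0013,0.13,0,0,-0.1],[0.1188,0.0013,0.13,0,0,-0.1],[0.1188,0.0013,0.13,0,0,-0.1]]
  ]
}}

```text
time_s: 8.1
position: [0.5579, 0.1919, 0.1397]
tcp_rot: [[-0.174, 0.985, -0.003], [0.985, 0.174, -0.001], [-0.0, -0.003, -1.0]]
force: [0.3, -0.2, -0.8]
opening: 0.114
grasp_force: 29.9
```

Run:
```python
from h import *
show(); print(delta([.557,.195,.067],down(10)))
d=imaging.capture("top"); f=d["frame"]
cv2.imwrite("pics/t3.png",cv2.resize(f[140:290,150:400,::-1],None,fx=3,fy=3))
```

```text
time_s 8.1
position [0.5579, 0.1919, 0.1397]
tcp_rot [[-0.1736, 0.9848, -0.0032], [0.9848, 0.1736, -0.0007], [-0.0001, -0.0032, -1.0]]
force [0.3254, -0.2016, -0.7501]
opening 0.1138
grasp_force 29.9341
[0.0032, -0.0002, 0.0727, -0.19, 0.01, -0.0]
```

View pics/t3.png

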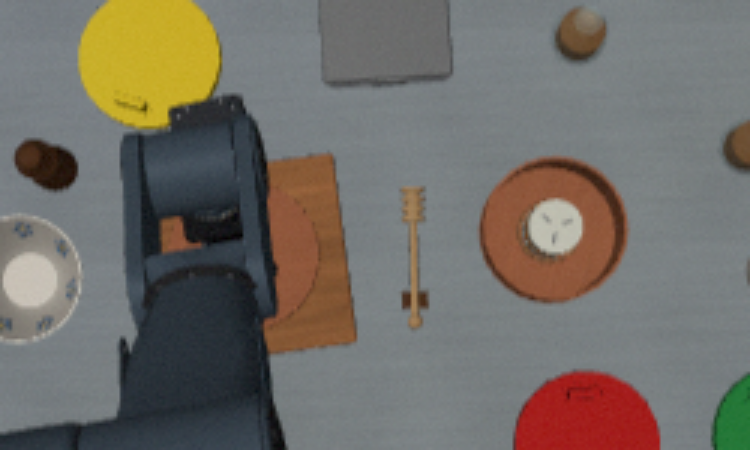

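The lid is over the board, and the white cap shows in the open canister at full-frame pixel (335,215). Now I'll lower the lid.

In the tool's units: 0.067 m / 0.8 = 0.0838, 0.063 m / 0.8 = 0.0788.

Emit:
{"method": "play_rows", "body": {
  "motion": [
    [[0.0038,0,0.025,0,0,0],[0.0038,0,0.05,0,0,0],[0.0038,0,0.0688,0,0,0],[0.0038,0,0.0788,0,0,0],[0.0038,0,0.0838,0,0,0],[0.0038,0,0.0838,0,0,0],[0.0038,0,0.0838,0,0,0]]
  ]
}}

```text
time_s: 8.73
position: [0.5595, 0.1946, 0.075]
tcp_rot: [[-0.172, 0.985, 0.002], [0.985, 0.172, 0.0], [-0.0, 0.002, -1.0]]
force: [-0.3, 0.4, -1.6]
opening: 0.111
grasp_force: 29.9
```

Emit:
{"method": "play_rows", "body": {
  "motion": [
    [[0,0,0.0025,0,0,0],[0,0,0.005,0,0,0],[0,0,0.0063,0,0,0],[0,0,0.0075,0,0,0],[0,0,0.0075,0,0,0],[0,0,0.0075,0,0,0]]
  ]
}}

```text
time_s: 9.23
position: [0.5586, 0.1949, 0.068]
tcp_rot: [[-0.173, 0.985, -0.0], [0.985, 0.173, -0.0], [0.0, -0.0, -1.0]]
force: [-0.1, -0.0, 0.0]
opening: 0.111
grasp_force: 29.9
```

In the tool's units: 0.002 m / 0.8 = 0.0025, 0.001 m / 0.8 = 0.0013.

Emit:
{"method": "play_rows", "body": {
  "motion": [
    [[0,0,0.0013,0,0,0],[0,0,0.0025,0,0,0],[0,0,0.0025,0,0,0],[0,0,0.0025,0,0,0]]
  ]
}}

```text
time_s: 9.57
position: [0.5588, 0.1949, 0.0666]
tcp_rot: [[-0.173, 0.985, 0.0], [0.985, 0.173, 0.0], [-0.0, 0.0, -1.0]]
force: [-1.1, -0.4, 4.3]
opening: 0.111
grasp_force: 29.9
```

Emit:
{"method": "play_rows", "body": {
  "motion": [
    [[0,0,0,0,0,0],[0,0,0,0,0,0],[0,0,0,0,0,0],[0,0,0,0,0,0],[0,0,0,0,0,0],[0,0,0,0,0,0]]
  ],
  "fingers": 0.05
}}

```text
time_s: 10.07
position: [0.5586, 0.1948, 0.0659]
tcp_rot: [[-0.173, 0.985, -0.0], [0.985, 0.173, 0.0], [0.0, -0.0, -1.0]]
force: [0.2, -0.1, 0.1]
opening: 0.48
grasp_force: 0.0
```

Run:
```python
from h import *
show()
d=imaging.capture("top"); np.save("t4.npy",d,allow_pickle=True); f=d["frame"]
for r in finder.recognise("top","cap_top")[:2]: print(r)
g=cv2.cvtColor(f,cv2.COLOR_RGB2HSV); m=((g[...,1]<60)&(g[...,2]>190)).astype(np.uint8)
n,l,st,c=cv2.connectedComponentsWithStats(m[190:240,305:365]); i=1+st[1:,4].argmax(); u=c[i]+[305,190]
print(st[i],u,ray(d,u,.09))
```

```text
time_s 10.0667
position [0.5586, 0.1948, 0.0659]
tcp_rot [[-0.1729, 0.9849, -0.0002], [0.9849, 0.1729, 0.0], [0.0, -0.0001, -1.0]]
force [0.2005, -0.0991, 0.1399]
opening 0.4803
grasp_force 0.0
{'at': [0.526, -0.1546, 0.0884], 'confidence': 0.78}
[23 21 10 13 32] [330.71875 217.65625] [[ 0.51536628 -0.14409292  0.09      ]]
```

In the tool's units: -0.17 m / 0.8 = -0.2125, -0.15 m / 0.8 = -0.1875.

Emit:
{"method": "play_rows", "body": {
  "motion": [
    [[0,0,-0.0375,0,0,0],[0,0,-0.0875,0,0,0],[0,0,-0.1375,0,0,0],[0,0,-0.1875,0,0,0],[0,0,-0.2125,0,0,0],[0,0,-0.2125,0,0,0]]
  ],
  "fingers": 0.087
}}

```text
time_s: 10.67
position: [0.562, 0.1955, 0.2421]
tcp_rot: [[-0.173, 0.985, 0.012], [0.985, 0.173, 0.002], [-0.0, 0.012, -1.0]]
force: [0.2, -0.3, -0.0]
opening: 0.934
grasp_force: 0.0
```

Run:
```python
from h import *
show(); print(bot.read_state()["joint_positions"]);print(delta([.498,-.215,.24],down(-25)))
```

```text
time_s 10.6667
position [0.562, 0.1955, 0.2421]
tcp_rot [[-0.1731, 0.9848, 0.0123], [0.9849, 0.1731, 0.0019], [-0.0003, 0.0124, -0.9999]]
force [0.1644, -0.2815, -0.0106]
opening 0.9341
grasp_force 0.0
[ 8.42908013e+00  2.74593068e+01  8.68756169e+01  4.73076621e-03
  6.49534300e+01 -1.54294309e+00]
[-0.3932, -0.1341, 0.0006, 0.69, -0.2, 34.97]
```

In the tool's units: -0.393 m / 0.8 = -0.4913, -0.134 m / 0.8 = -0.1675, 35 degrees / 90 = 0.3889.

Emit:
{"method": "play_rows", "body": {
  "motion": [
    [[-0.4913,-0.1675,0,0,0,0.3889],[-0.4913,-0.1675,0,0,0,0.3889],[-0.4913,-0.1675,0,0,0,0.3889],[-0.4913,-0.1675,0,0,0,0.3889],[-0.4913,-0.1675,0,0,0,0.3889],[-0.4913,-0.1675,0,0,0,0.3889],[-0.4913,-0.1675,0,0,0,0.3889],[-0.4913,-0.1675,0,0,0,0.3889]]
  ]
}}

```text
time_s: 11.33
position: [0.5059, -0.1359, 0.2349]
tcp_rot: [[0.423, 0.906, -0.002], [0.906, -0.423, 0.001], [0.0, -0.002, -1.0]]
force: [0.4, 0.1, 0.4]
opening: 0.999
grasp_force: 0.0
```

In the tool's units: -0.088 m / 0.8 = -0.11, 0.014 m / 0.8 = 0.0175.

Emit:
{"method": "play_rows", "body": {
  "motion": [
    [[-0.11,0.0175,0,0,0,0],[-0.11,0.0175,0,0,0,0],[-0.11,0.0175,0,0,0,0],[-0.11,0.0175,0,0,0,0],[-0.11,0.0175,0,0,0,0]]
  ]
}}

```text
time_s: 11.75
position: [0.4819, -0.2197, 0.235]
tcp_rot: [[0.425, 0.905, -0.002], [0.905, -0.425, 0.002], [0.001, -0.002, -1.0]]
force: [0.6, 0.5, 0.4]
opening: 1.001
grasp_force: 0.0
```

Run:
```python
from h import *
show()
d=imaging.capture("top");print(finder.recognise("top","cap_top")[:2],finder.recognise("top","lid"))
d=imaging.capture("wrist"); cv2.imwrite("pics/w5.png",d["frame"][:,:,::-1]); np.save("w5.npy",d,allow_pickle=True)
for n in ("cap_top","cap"): print(finder.recognise("wrist",n)[:2])
for r in finder.outline_of("wrist","cap")[:1]: ys,xs=np.where(r["pixels"]); print(xs.min(),xs.max(),ys.min(),ys.max())
```

```text
time_s 11.75
position [0.4819, -0.2197, 0.235]
tcp_rot [[0.4247, 0.9053, -0.0017], [0.9053, -0.4247, 0.0021], [0.0012, -0.0025, -1.0]]
force [0.593, 0.5121, 0.3669]
opening 1.0009
grasp_force 0.0
[{'at': [0.5245, -0.1542, 0.088], 'confidence': 0.7}] [{'at': [0.502, 0.1818, 0.0428], 'confidence': 0.95}, {'at': [0.2817, -0.4154, 0.0266], 'confidence': 0.82}, {'at': [0.7369, 0.293, 0.0251], 'confidence': 0.7}, {'at': [0.7398, -0.1945, 0.0661], 'confidence': 0.61}]
[{'at': [0.5302, -0.1555, 0.0902], 'confidence': 0.82}]
[{'at': [0.5274, -0.1608, 0.09], 'confidence': 0.86}]
256 322 88 156
```

View pics/w5.png

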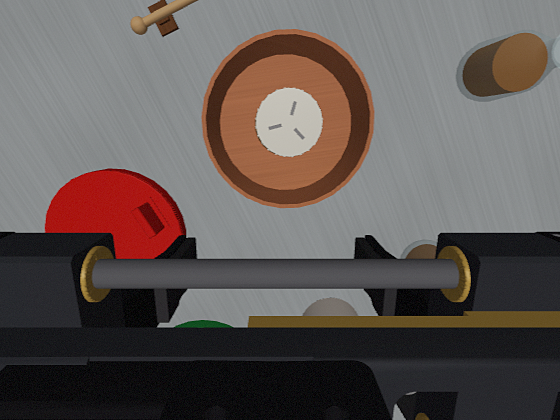

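The wrist view shows the cap's top face centred at (289.5,122) and the canister rim's outer circle centred at about (288,118). The cap is near the middle with free space all round.

Run:
```python
from h import *
d=np.load("w5.npy",allow_pickle=True).item(); f=d["frame"]
g=cv2.cvtColor(f,cv2.COLOR_RGB2HSV); m=((g[...,1]<50)&(g[...,2]>185)).astype(np.uint8); m=cv2.morphologyEx(m,cv2.MORPH_CLOSE,np.ones((9,9)))
n,l,st,c=cv2.connectedComponentsWithStats(m[60:190,220:360]); i=1+st[1:,4].argmax(); u=c[i]+[220,60]
C=ray(d,u,.09)[0]; E=ray(d,u+[33,0],.09)[0]; print(st[i],u,C,"r33px",np.hypot(*(E-C)[:2]), "canister",ray(d,[288,118],.08))
print(ray(np.load("t4.npy",allow_pickle=True).item(),[335,215],.09))
p=np.array([C[0],C[1],.16]); print(delta(p,down(-25)), delta([*C[:2],.082],down(-25)))
```

```text
[  36   28   66   69 3517] [288.63861245 121.60250213] [ 0.52255056 -0.15641746  0.09      ] r33px 0.029407558214041236 canister [[ 0.52378328 -0.15324887  0.08      ]]
[[ 0.52371702 -0.15848042  0.09      ]]
[0.0733, 0.0095, 0.0761, -0.0, -0.0, 0.08] [0.0733, 0.0095, 0.1541, -0.0, -0.0, 0.08]
```

In the tool's units: 0.154 m / 0.8 = 0.1925, 0.06 m / 0.8 = 0.075.

Emit:
{"method": "play_rows", "body": {
  "motion": [
    [[0.0375,0.005,0.025,0,0,0],[0.075,0.0113,0.0625,0,0,0],[0.0913,0.0119,0.0938,0,0,0],[0.0913,0.0119,0.125,0,0,0],[0.0913,0.0119,0.1563,0,0,0],[0.0913,0.0119,0.1813,0,0,0],[0.0913,0.0119,0.1925,0,0,0],[0.0913,0.0119,0.1925,0,0,0]]
  ],
  "fingers": 0.087
}}

```text
time_s: 12.77
position: [0.5211, -0.1569, 0.0801]
tcp_rot: [[0.422, 0.906, -0.004], [0.906, -0.422, 0.002], [0.0, -0.004, -1.0]]
force: [-0.7, 0.7, 0.4]
opening: 1.003
grasp_force: 0.0
```

Emit:
{"method": "play_rows", "body": {
  "motion": [
    [[0,0,0,0,0,0],[0,0,0,0,0,0],[0,0,0,0,0,0],[0,0,0,0,0,0],[0,0,0,0,0,0],[0,0,0,0,0,0],[0,0,0,0,0,0],[0,0,0,0,0,0]]
  ],
  "fingers": 0.04
}}

```text
time_s: 13.43
position: [0.5234, -0.1587, 0.083]
tcp_rot: [[0.423, 0.906, 0.003], [0.906, -0.423, -0.002], [-0.0, 0.003, -1.0]]
force: [1.4, -0.9, 4.9]
opening: 0.686
grasp_force: 30.0
```

Run:
```python
from h import *
show()
```

```text
time_s 13.4333
position [0.5234, -0.1587, 0.083]
tcp_rot [[0.4233, 0.906, 0.003], [0.906, -0.4233, -0.0016], [-0.0002, 0.0034, -1.0]]
force [1.3829, -0.8511, 4.8929]
opening 0.686
grasp_force 30.0238
```

In the tool's units: 0.006 m / 0.8 = 0.0075, 0.002 m / 0.8 = 0.0025.

Emit:
{"method": "play_rows", "body": {
  "motion": [
    [[0,0,0.0025,0,0,0],[0,0,0.005,0,0,0],[0,0,0.0075,0,0,0],[0,0,0.0075,0,0,0],[0,0,0.0075,0,0,0]]
  ]
}}

```text
time_s: 13.85
position: [0.5234, -0.1587, 0.0775]
tcp_rot: [[0.423, 0.906, 0.003], [0.906, -0.423, -0.002], [-0.0, 0.003, -1.0]]
force: [0.9, -0.2, 10.3]
opening: 0.686
grasp_force: 30.0
```

In the tool's units: 0.001 m / 0.8 = 0.0013.

Emit:
{"method": "play_rows", "body": {
  "motion": [
    [[0,0,0.0013,0,0,0],[0,0,0.0013,0,0,0],[0,0,0.0013,0,0,0]]
  ]
}}

```text
time_s: 14.1
position: [0.5234, -0.1587, 0.0767]
tcp_rot: [[0.423, 0.906, 0.003], [0.906, -0.423, -0.002], [-0.0, 0.004, -1.0]]
force: [-0.1, -0.8, 11.6]
opening: 0.691
grasp_force: 30.0
```

In the tool's units: -30 degrees / 90 = -0.3333.

Emit:
{"method": "play_rows", "body": {
  "motion": [
    [[0,0,0,0,0,-0.0556],[0,0,0,0,0,-0.1111],[0,0,0,0,0,-0.1667],[0,0,0,0,0,-0.2222],[0,0,0,0,0,-0.2778],[0,0,0,0,0,-0.3333],[0,0,0,0,0,-0.3333]]
  ]
}}

```text
time_s: 14.68
position: [0.5235, -0.1588, 0.0767]
tcp_rot: [[-0.089, 0.996, 0.003], [0.996, 0.089, -0.002], [-0.002, 0.003, -1.0]]
force: [-0.0, 1.1, 10.9]
opening: 0.69
grasp_force: 30.0
```

Run:
```python
from h import *
show(); print(bot.read_state()["moment"],bot.read_state()["joint_positions"])
```

```text
time_s 14.6833
position [0.5235, -0.1588, 0.0767]
tcp_rot [[-0.0894, 0.996, 0.0034], [0.996, 0.0894, -0.0019], [-0.0022, 0.0032, -1.0]]
force [-0.0281, 1.0645, 10.9186]
opening 0.6897
grasp_force 30.0397
[-0.03227616 -0.04256618  0.09753127] [-2.85780479e+01  3.82647619e+01  1.00800894e+02 -3.18721174e-03
  4.07125623e+01 -3.37070554e+01]
```

In the tool's units: -31 degrees / 90 = -0.3444.

Emit:
{"method": "play_rows", "body": {
  "motion": [
    [[0,0,0,0,0,-0.0556],[0,0,0,0,0,-0.1111],[0,0,0,0,0,-0.1667],[0,0,0,0,0,-0.2222],[0,0,0,0,0,-0.2778],[0,0,0,0,0,-0.3333],[0,0,0,0,0,-0.3444],[0,0,0,0,0,-0.3444]]
  ]
}}

```text
time_s: 15.35
position: [0.5236, -0.1588, 0.0768]
tcp_rot: [[-0.588, 0.809, 0.004], [0.809, 0.588, -0.002], [-0.004, 0.002, -1.0]]
force: [0.6, 0.5, 11.1]
opening: 0.686
grasp_force: 30.0
```

Run:
```python
from h import *
show(); print(bot.read_state()["moment"])
d=imaging.capture("top"); print(finder.recognise("top","lid")[:1])
```

```text
time_s 15.35
position [0.5236, -0.1588, 0.0768]
tcp_rot [[-0.5876, 0.8092, 0.0035], [0.8092, 0.5876, -0.0018], [-0.0035, 0.0018, -1.0]]
force [0.6095, 0.5011, 11.1215]
opening 0.6861
grasp_force 30.0362
[-0.02259505 -0.02711242 -0.01577369]
[{'at': [0.2806, -0.4154, 0.028], 'confidence': 0.86}]
```

Turned 61° with no stop reached. I'll lift slowly and watch the force.

In the tool's units: -0.014 m / 0.8 = -0.0175, -0.01 m / 0.8 = -0.0125.

Emit:
{"method": "play_rows", "body": {
  "motion": [
    [[0,0,-0.0038,0,0,0],[0,0,-0.0075,0,0,0],[0,0,-0.0125,0,0,0],[0,0,-0.0175,0,0,0],[0,0,-0.0175,0,0,0]]
  ]
}}

```text
time_s: 15.87
position: [0.5231, -0.1584, 0.0897]
tcp_rot: [[-0.587, 0.81, 0.002], [0.81, 0.587, -0.001], [-0.002, 0.001, -1.0]]
force: [3.3, 0.4, 1.5]
opening: 0.691
grasp_force: 30.0
```

In the tool's units: -0.072 m / 0.8 = -0.09, -0.07 m / 0.8 = -0.0875.

Emit:
{"method": "play_rows", "body": {
  "motion": [
    [[0,0,-0.0125,0,0,0],[0,0,-0.0275,0,0,0],[0,0,-0.045,0,0,0],[0,0,-0.0625,0,0,0],[0,0,-0.0775,0,0,0],[0,0,-0.0875,0,0,0],[0,0,-0.09,0,0,0],[0,0,-0.09,0,0,0]]
  ]
}}

```text
time_s: 16.53
position: [0.5217, -0.1578, 0.1611]
tcp_rot: [[-0.587, 0.809, -0.001], [0.809, 0.587, 0.0], [0.001, -0.001, -1.0]]
force: [-0.2, 0.2, -0.3]
opening: 0.687
grasp_force: 30.0
```

Emit:
{"method": "play_rows", "body": {
  "motion": [
    [[0,0,0,0,0,0],[0,0,0,0,0,0],[0,0,0,0,0,0],[0,0,0,0,0,0],[0,0,0,0,0,0],[0,0,0,0,0,0]]
  ]
}}

```text
time_s: 17.03
position: [0.5221, -0.1579, 0.1607]
tcp_rot: [[-0.587, 0.809, -0.001], [0.809, 0.587, 0.0], [0.001, -0.0, -1.0]]
force: [-0.2, -0.8, 0.1]
opening: 0.689
grasp_force: 30.0
```

Run:
```python
from h import *
show()
d=imaging.capture("scene"); print([ (r["at"],r["confidence"]) for n in("cap","lid") for r in finder.recognise("scene",n)])
cv2.imwrite("pics/s9.png",cv2.resize(d["frame"][120:340,100:400,::-1],None,fx=2.5,fy=2.5))
```

```text
time_s 17.0333
position [0.5221, -0.1579, 0.1607]
tcp_rot [[-0.5872, 0.8094, -0.0005], [0.8094, 0.5872, 0.0003], [0.0005, -0.0002, -1.0]]
force [-0.2366, -0.8455, 0.0515]
opening 0.6885
grasp_force 30.0167
[([0.5336, -0.1629, 0.1691], 0.79), ([0.2944, -0.4184, 0.0302], 0.87), ([0.2945, -0.2011, 0.0289], 0.65), ([0.5119, 0.1767, 0.0409], 0.63)]
```

View pics/s9.png

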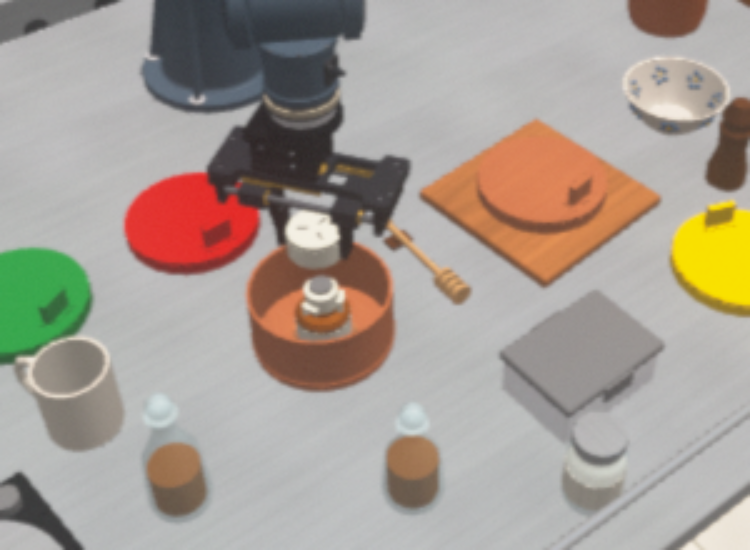

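The cap is held level above the bare neck, the lid lies flat on the board, and the bystanders are in place. Handing in.

```bash
python3 -c "
from rig import bot
print(bot.hand_in())"
```

```text
the job is handed in; nothing more can be done
None
```

The job is handed in at about 17 s of the 61 s allowed: lid tipped about 15° and laid flat on the board, cap pressed, turned 61° and held level about 8 cm above the bottle; the hand-in returned no verdict.

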